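Measure the orange sleeve's bore with a telescoping gauge

TASK

Measure the bore of the orange centrifuge sleeve: lower the locked bore gauge gently into it until its flange sits on the rim, turn the red lock knob fully open so that the plungers spring out to the wall, and turn it fully back to lock them. Then draw the gauge straight out, still locked at that width, and set it down gently, upright, on the green pad and let go. Do not tip the gauge over or disturb the other things on the bench.

Things in the scene. Friction and masses are not known exactly. Their poses are not given: they have to be found in the camera images.
- gauge_grip (a point): Centre of the bore gauge's black square handle, 30 x 30 mm, 50 mm high. The gauge is about 145 mm tall, 0.35 to 0.55 kg, and starts standing upright. Axes are the gauge's: z up its stem, x along the brass plungers, x and y square to the handle's sides. An 84 mm aluminium flange, its underside 31 mm and its top 25 mm below this point, stops the gauge on a sleeve's rim
- gauge_foot (a point): Centre of the underside of the gauge's foot, 91 mm below the centre of the handle. The round steel foot is 42 mm across at the bottom, and the head above it 50 mm across. Axes as the gauge's
- lock_grip (a point): Centre of the red lock knob on top of the gauge, 41 mm above the centre of the handle: an upright bar 12 mm thick (its x), 26 mm long (its y) and 28 mm high (14 mm above and below this point; the handle's top is 16 mm below it). It turns about its z, the stem's axis, and is pinched across its 12 mm. Its x lies along the gauge's x when locked
- lock (a joint): Angle of the lock knob in rad: 0 = plungers locked, 1.3 (its stop) = plungers free; opens counter-clockwise seen from above and stays where it is left. It clamps well below about 0.3 and frees the plungers from about 0.8; it takes under 0.1 Nm
- tip_a (a point): Outer end of the brass plunger on the gauge's +x side, 28 mm above the foot's underside; each plunger slides 0 to 10 mm outwards, pushed by its own light spring of about 1.2 N
- tip_b (a point): Outer end of the brass plunger on the gauge's -x side. The two ends are 52 mm apart with the plungers fully in, 52 to 55 mm at the start, and 72 mm apart fully out
- orange_sleeve_mouth (a point): Centre of the bore's mouth at the top of the orange sleeve, z up along the bore; a fixed upright tube 100 mm across, 90 mm high, with a through bore 60 mm in diameter that is open at the top, and a grey foot ring 116 mm across
- blue_sleeve_mouth (a point): The same point of the blue sleeve, which has the same outside and a 67 mm bore; not to be used
- pad: Fixed round green pad, 120 mm across and 4 mm thick; the origin is the centre of its underside, on the bench
- bottle: Bystander: white reagent bottle, 54 mm across, 105 mm tall; origin under its centre
- jar: Bystander: open glass jar, 76 mm across, 120 mm tall; origin under its centre
- blue_rack: Bystander: blue tube rack, 75 x 150 x 45 mm; origin under its centre
- orange_rack: Bystander: orange tube rack, 70 x 120 x 65 mm, tubes stand 12 mm higher; origin under its centre
- tip_box: Bystander: yellow tip box, 85 x 125 x 60 mm, tips stand 12 mm higher; origin under its centre
- pipette: Bystander: pipette lying flat, 200 mm long, 24 mm high; origin under its middle

How it is judged:
On the way, in this order (a step that is already met when the one before it is completed fails the run):
1. the gauge sits in the orange sleeve, flange on the rim, still locked with its plungers in (horizontal distance between gauge_foot and orange_sleeve_mouth below 0.01 m and z of gauge_foot in the frame of orange_sleeve_mouth below -0.057 m and angle between gauge_foot's own z axis and vertical below 0.08 rad and value of joint lock below 0.3 rad and distance between tip_a and tip_b below 0.056 m), for 0.2 s.
2. there, the knob is open and both plungers have sprung out to the wall of the bore (z of gauge_foot in the frame of orange_sleeve_mouth below -0.055 m and horizontal distance between gauge_foot and orange_sleeve_mouth below 0.01 m and value of joint lock above 1 rad and distance between tip_a and tip_b above 0.0583 m), for 0.2 s.
3. still in the bore, the knob is turned back and the plungers are locked (z of gauge_foot in the frame of orange_sleeve_mouth below -0.055 m and horizontal distance between gauge_foot and orange_sleeve_mouth below 0.01 m and value of joint lock below 0.25 rad and distance between tip_a and tip_b above 0.0583 m), for 0.2 s.
4. the gauge is drawn out above the rim, still locked at the bore's width (z of gauge_foot in the frame of orange_sleeve_mouth above 0.002 m and value of joint lock below 0.3 rad and distance between tip_a and tip_b between 0.0583 and 0.0618 m), for 0.1 s.
At the end, for the whole second after the job is handed in: The gauge stands upright (within 0.08 rad) and still on the green pad, its foot within 40 mm of the pad's centre (wholly on the pad), the knob locked (below 0.3 rad), and its plunger ends still 58.3 to 61.8 mm apart, the width of the orange bore (horizontal distance between gauge_foot and pad below 0.04 m and height (world z) of gauge_foot between 0.002 and 0.007 m and angle between gauge_foot's own z axis and vertical below 0.08 rad and value of joint lock below 0.3 rad and distance between tip_a and tip_b between 0.0583 and 0.0618 m and linear speed of gauge below 0.02 m/s); the robot touches nothing.
It fails at once if the gauge is tipped over (angle between gauge_foot's own z axis and vertical above 0.6 rad).
It fails at once if the gauge is dropped or driven hard onto the sleeve (contact force between gauge and orange_sleeve above 100 N).
It fails at once if the gauge is dropped or driven hard onto the pad (contact force between gauge and pad above 100 N).
It fails at once if another thing on the bench is moved more than 30 mm (distance of any of bottle, jar, blue_rack, orange_rack, tip_box, pipette from where it was at the start of the episode above 0.03 m).
It also fails if it takes over 72 s, if anything falls off the work surface, if the arm or the gripper's body presses on something with over 40 N, if the wrist force passes 120 N, or if a joint passes its speed limit or range.

ROBOT

A 6-joint arm with a two-finger parallel gripper is mounted at the origin on the work surface. World frame = base frame: x ahead of the robot, y to its left, z up, the work surface at z = 0. Lengths are in m, angles in rad, forces in N, time in s.
With the tool pointing down it reaches from about 0.3 to 0.875 m from the base axis. Payload 6.4 kg.
Tool frame: the origin (TCP) lies between the finger pads; the fingertips stand 19 mm ahead of it and the grasp point (between the pads) is the TCP (ctrl.tips_ahead is the z of the fingertips in the tool frame, in m); z points along the fingers, y is the line along which they close (so a half turn about z gives the same grasp; the last joint's range is limited). The gripper opens to 85 mm and grips with 20 to 120 N. Pads are 22 mm wide; open, the fingers measure 114 mm over their backs; the gripper's body (76 mm by 85 mm) begins 54 mm behind the grasp point. The pads swing forward as they close: fully open they stand 13 mm farther back than shut.
Start: joints at [-0.206, 0.181, 1.607, -0, 1.354, -0.206], TCP at [0.575, 0, 0.25] pointing down, gripper open.
Joint ranges: [-2.99, 2.99], [-0.89, 2.07], [0.3, 2.58], [-1.14, 4.28], [0, 2.63], [-3.12, 3.12]. Speed limits (rad/s): [2.57, 2.57, 3.01, 3.14, 3.14, 3.14].

INTERFACE

Orientations are given as a unit quaternion [w, x, y, z].
In Python, from bench import readout, vision, ctrl gives the robot as it stands.
- The arm moves only by the tool play_rows, never from a script. Its arguments are lists of equal length, an entry for each row: "xyz": the shift along the tool's x, y, z in mm, a list of three; "rot": the turn, a rotation vector about the tool's x, y, z in rad, a list of three; "grip": the opening, from 0 (shut) to 1 (fully open). In form: {"xyz": [[x, y, z], ...], "rot": [[rx, ry, rz], ...], "grip": [grip, ...]}. A call has exactly 10 rows; each row is the pose to reach, as a shift and turn from the pose commanded when the call began, along the tool's axes at that moment; what a row does not reach only later rows make up. A row lasts 1/8 s, in which the tool goes at most 62.5 mm and 10.7 degrees, less where a joint would pass 70% of its speed; a pose out of reach is approached as far as the arm can. A call with a gripper value outside its range is refused whole. The fingers move at their own pace and stop on an object; the grip force is fixed at half the most. Time passes only in rows, so rows that repeat a pose let the fingers close, or fill a call up. It gives the time, the measured TCP pose, the force, the opening and the grip force at its end, in the units of the state.
- readout.get_obs(): the state, without advancing time (a new reading comes with each control period).
- vision.camera(name): name is "scene" or "side" or "wrist"; returns a dict with "color" (420x560x3 uint8, red, green, blue), "depth" (420x560 float32, m along the optical axis (not along the pixel's ray), 0 where there is no reading), "camera_matrix" (3x3 intrinsics, pixels), "extrinsics" (4x4, takes a point from camera to world coordinates); the wrist camera has in their place "hand_eye" (4x4, takes a point from camera to tool coordinates, whose origin is the TCP and whose axes are the flange's). Camera axes: x right, y down, z forward; pixel columns grow to the right and rows downward; lengths in m; the calibration is good to about 2 mm. A picture is of the moment at which its call begins: read the wrist's pose just before it.
- ctrl.hand_in(): hands the job in; it is judged then, once.
The state is a dict: "time_s": time; "q": joint angles; "dq": joint speeds; "joint_efforts": joint torques, N m; "eef_pos": TCP position; "eef_rot": TCP orientation; "wrist_force": force on the tool from outside, world axes, zero at the start; "torque": the same for the moment, N m; "opening": opening from 0.0 (shut) to 1.0 (fully open); "grasp_force": force on a finger pad.
Only numpy, scipy, OpenCV 4.12 (cv2) and the standard library are available. Lean on these libraries where they do the work, as an engineer would, in place of code of your own. Each camera call takes 0.05 s, during which the arm holds its last target. There are 200 camera calls.

## Working session

There is one attempt and no reset: what is moved stays moved. The work goes in short steps, Python scripts to look and compute and a tool call to move; the robot and the scene stay as the last step left them, time stands still between calls to the robot, and variables do not carry over. Pictures are saved under pics/ and viewed, at most 10 in all, crops included, and the job is handed in when it is done.

Besides the shell and the picture viewer there is one more tool, called after ">>>" by a JSON object that holds its "fn" and its "kwargs". play_rows: Moves the arm, as the interface text tells. Its arguments: {"type":"object","properties":{"xyz":{"type":"array","items":{"type":"array","items":{"type":"number"}}},"rot":{"type":"array","items":{"type":"array","items":{"type":"number"}}},"grip":{"type":"array","items":{"type":"number"}}},"required":["xyz","rot","grip"]}

```bash
ls; mkdir -p pics; cat > h.py <<'E'
import numpy as np, cv2
from bench import readout, vision, ctrl
from scipy.spatial.transform import Rotation as R
def cam(n):
    o=readout.get_obs(); c=vision.camera(n)
    if 'extrinsics' in c: T=np.array(c['extrinsics'])
    else:
        q=np.array(o['eef_rot']); W=np.eye(4); W[:3,:3]=R.from_quat(q[[1,2,3,0]]).as_matrix(); W[:3,3]=o['eef_pos']
        T=W@np.array(c['hand_eye'])
    K=np.array(c['camera_matrix']); d=c['depth']; v,u=np.mgrid[:d.shape[0],:d.shape[1]]
    P=np.stack([(u-K[0,2])/K[0,0]*d,(v-K[1,2])/K[1,1]*d,d],-1)@T[:3,:3].T+T[:3,3]
    P[d==0]=np.nan
    return c['color'],P,T,K
def save(n,im,s=1): cv2.imwrite('pics/'+n,cv2.resize(im[...,::-1],None,fx=s,fy=s,interpolation=cv2.INTER_CUBIC))
E
python3 - <<'E'
from h import *
for n in('scene','side','wrist'):
    c,P,T,K=cam(n); np.savez('/tmp/%s.npz'%n,c=c,P=P,T=T,K=K); save(n+'0.png',c,1.4 if n=='scene' else 1)
    print(n,T[:3,3],K[0,0])
print(readout.get_obs())
E
```

```text
pics
scene [ 1.03212653 -0.78847722  1.20921159] 406.85024956242256
side [ 0.36373569 -1.12504043  1.19597293] 507.4042822566923
wrist [0.57568926 0.07913902 0.3723535 ] 368.54398074917157
{'time_s': 0.15, 'q': array([-2.06275566e-01,  1.81382322e-01,  1.60777096e+00, -7.12347778e-06,
        1.35380397e+00, -2.06289006e-01]), 'dq': array([-0.00184594, -0.00359827, -0.00101323, -0.00154724, -0.00072653,
       -0.00171076]), 'joint_efforts': array([ 1.94259010e-03, -4.45260644e+01, -3.51692533e+01, -1.26067753e-04,
        5.82284134e-03,  2.14055274e-05]), 'eef_pos': array([5.74603234e-01, 1.12447414e-04, 2.49587936e-01]), 'eef_rot': array([-5.69142551e-04,  7.07101321e-01,  7.07111912e-01, -3.76320683e-04]), 'wrist_force': array([-0.07422057,  0.87242379,  0.47802033]), 'torque': array([-0.05330264, -0.00361722, -0.03477637]), 'grasp_force': 0.0, 'opening': 1.0017338516438803}
```

View pics/scene0.png

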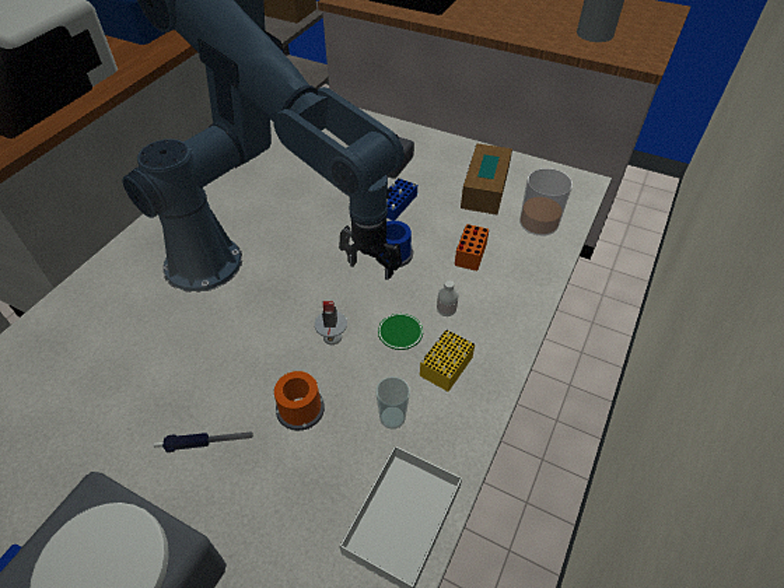

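View pics/wrist0.png

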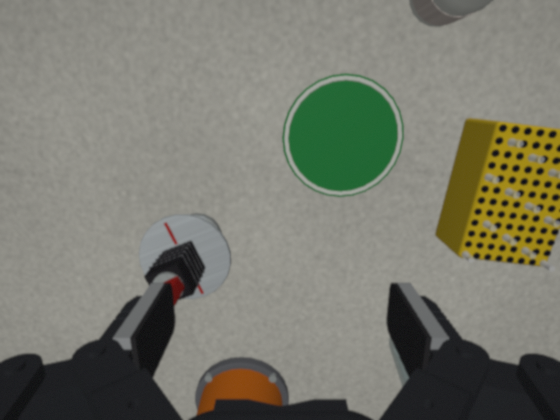

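The scene view (1.4x) shows the gauge at (331,320), the orange sleeve at (298,395), the pad at (400,331), the jar at (393,402) and the tip box at (447,358). In the wrist view the gauge flange is at (185,255) with a red line from (167,225) to (202,293), and the pad is at (344,134).

```bash
python3 - <<'E'
from h import *
def fit(xy):
    x,y=xy.T; s=np.linalg.lstsq(np.c_[2*x,2*y,np.ones(len(x))],x*x+y*y,rcond=None)[0]
    return s[:2],np.sqrt(s[2]+s[0]**2+s[1]**2)
for n in('scene','side','wrist'):
    D=np.load('/tmp/%s.npz'%n); c=D['c'];P=D['P']
    hsv=cv2.cvtColor(c,cv2.COLOR_RGB2HSV); H,S,V=[hsv[...,i].astype(int) for i in range(3)]
    x,y,z=P[...,0],P[...,1],P[...,2]
    box=(x>.25)&(x<.9)&(y>-.5)&(y<.4)
    print(n,'floor z',np.nanmedian(z[box&(S<40)]), 'T z axis',D['T'][:3,2].round(3),D['T'][:3,0].round(3))
    g=box&(H>50)&(H<80)&(S>120)&(z<.03); print('pad',g.sum(),np.nanmedian(z[g]),[ (np.nanmin(a[g])+np.nanmax(a[g]))/2 for a in(x,y)],[np.nanmax(a[g])-np.nanmin(a[g]) for a in(x,y)])
    o=box&(H>4)&(H<16)&(S>150)&(z>.08)&(z<.1)&(y<0.05); 
    if o.sum()>20:
        print('sleeve',o.sum(),np.nanmedian(z[o]),[ (np.nanmin(a[o])+np.nanmax(a[o]))/2 for a in(x,y)],[np.nanmax(a[o])-np.nanmin(a[o]) for a in(x,y)])
    r=box&((H<4)|(H>172))&(S>120)
    for lo,hi in((.055,.08),(.115,.16)):
        k=r&(z>lo)&(z<hi); q=P[k]
        if k.sum()>3:
            e=np.linalg.svd(q[:,:2]-q[:,:2].mean(0))[2][0] if len(q)>2 else 0
            print('red',lo,k.sum(),q.mean(0),q.min(0),q.max(0),'dir',e,np.degrees(np.arctan2(e[1],e[0])))
    gm=np.argwhere(r&(z>.05)&(z<.16)).mean(0) ;print(gm)
    # flange: z 0.055..0.075 near red
    if (r&(z>.05)&(z<.16)).sum():
        m=np.nanmean(P[r&(z>.05)&(z<.16)],0); f=(np.hypot(x-m[0],y-m[1])<.08)&(z>.058)&(z<.074)&(S<60)
        print('flange',f.sum(),np.nanmedian(z[f]),[ (np.nanmin(a[f])+np.nanmax(a[f]))/2 for a in(x,y)],[np.nanmax(a[f])-np.nanmin(a[f]) for a in(x,y)])
D=np.load('/tmp/scene.npz');c=D['c'];P=D['P']
for name,(u,v) in dict(jar=(393,402),box=(447,358),bottle=(447,300),pip1=(165,442),pip2=(252,435),gauge=(331,326)).items(): print(name,P[int(v/1.4),int(u/1.4)])
D=np.load('/tmp/side.npz');c=D['c'];save('side_crop.png',c[150:400,150:450],2.6)
E
```

```text
scene floor z 0.0013473336424619786 T z axis [-0.314  0.568 -0.761] [ 0.884  0.468 -0.016]
pad 540 0.004783614861425534 [np.float64(0.6367035432114689), np.float64(0.03601660151636199)] [np.float64(0.11791483638286548), np.float64(0.1198466619904679)]
sleeve 491 0.09016644882316394 [np.float64(0.5263645366740041), np.float64(-0.2796054989159087)] [np.float64(0.10010488189919808), np.float64(0.10069605155660616)]
red 0.055 17 [0.63899988 0.18063211 0.07059127] [ 0.49329151 -0.09528894  0.0622702 ] [0.78938717 0.36600369 0.07853668] dir [-0.36257197 -0.93195578] -111.25823362090215
red 0.115 40 [ 0.48775698 -0.06523862  0.13992354] [ 0.47628656 -0.07283327  0.11563377] [ 0.4998829  -0.05034082  0.15011092] dir [0.92510724 0.37970593] 22.31546864214276
[211.57627119 256.45762712]
flange 60 0.06681758779872493 [np.float64(0.5043620469889204), np.float64(-0.04017541195952712)] [np.float64(0.04700920270506037), np.float64(0.03869239081799747)]
side floor z -0.00035861689352523207 T z axis [ 0.121  0.714 -0.69 ] [ 0.983 -0.18  -0.014]
pad 474 0.0027148402604084687 [np.float64(0.632923881165
[... 996 characters left out ...]
.02782758  0.06674917] dir [ 0.37518945 -0.92694815] -67.96397776194932
red 0.115 218 [ 0.49836613 -0.05505434  0.12964851] [ 0.48961071 -0.06533283  0.11501691] [ 0.50120475 -0.05022486  0.14394603] dir [ 0.55028997 -0.83497362] -56.613091569520954
[280.39772727 176.58712121]
flange 3879 0.06515679686916614 [np.float64(0.4876447271024853), np.float64(-0.060796304030260026)] [np.float64(0.08302776448485538), np.float64(0.08324224221507695)]
jar [ 0.72027955 -0.17216357  0.02325235]
box [ 0.79262916 -0.02298135  0.0650711 ]
bottle [0.72038865 0.14306714 0.06729142]
pip1 [ 0.30692365 -0.50093922  0.02477613]
pip2 [ 0.46823761 -0.38951628  0.01053484]
gauge [ 0.49610073 -0.07434391  0.0767012 ]
```

View pics/side0.png

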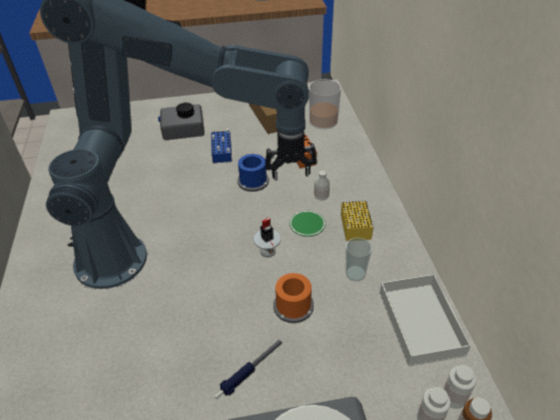

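The side view shows the gauge at (266,238), the orange sleeve at (293,295) and the pad at (308,223), with free space between them. The measurements agree with the given sizes: gauge at about (0.487, -0.062) with its flange top at z = 0.066, and plungers along -68° (red line). The sleeve is at about (0.525, -0.281) with its rim at 0.09, and the pad at about (0.636, 0.039). I'll move above the gauge with the fingers aligned to close along its x.

>>> {"fn": "play_rows", "kwargs": {"xyz": [[-8,-11,0],[-16,-22,0],[-24,-33,0],[-32,-44,0],[-40,-55,0],[-48,-66,0],[-55,-78,0],[-62,-88,0],[-62,-88,0],[-62,-88,0]], "rot": [[0,0,0.15],[0,0,0.3],[0,0,0.45],[0,0,0.6],[0,0,0.75],[0,0,0.9],[0,0,1.05],[0,0,1.187],[0,0,1.187],[0,0,1.187]], "grip": [1,1,1,1,1,1,1,1,1,1]}}

```text
time_s: 1.4
eef_pos: [0.4872, -0.0619, 0.2502]
eef_rot: [-0.0, 0.981, 0.192, 0.0]
wrist_force: [0.8, -0.2, 0.3]
opening: 1.002
grasp_force: 0.0
```

```bash
cat >> h.py <<'E'
def circ(P,m):  # circle through the convex hull of a disk's top
    q=P[m][:,:2].astype(np.float32); return cv2.minEnclosingCircle(q)
def gauge(c,P,zt,xy,zk):  # zt flange top, zk knob top
    x,y,z=P[...,0],P[...,1],P[...,2]
    S=cv2.cvtColor(c,cv2.COLOR_RGB2HSV)[...,1]; H=cv2.cvtColor(c,cv2.COLOR_RGB2HSV)[...,0]
    f=(np.hypot(x-xy[0],y-xy[1])<.06)&(abs(z-zt)<.004)
    print('flange',f.sum(),circ(P,f),np.nanmedian(z[f]))
    red=((H<6)|(H>172))&(S>110)
    l=f&red; q=P[l][:,:2]; 
    if len(q)>5:
        e=np.linalg.svd(q-q.mean(0))[2][0]; print('line',len(q),np.degrees(np.arctan(e[1]/e[0])))
    k=red&(abs(z-zk)<.004)&(np.hypot(x-xy[0],y-xy[1])<.06)
    if k.sum()>5: print('knob',k.sum(),cv2.minAreaRect(P[k][:,:2].astype(np.float32)*1000),np.nanmedian(z[k]))
E
python3 - <<'E'
from h import *
c,P,T,K=cam('wrist'); save('w1.png',c); np.savez('/tmp/w1.npz',c=c,P=P,T=T,K=K)
gauge(c,P,.066,(.487,-.062),.146)
o=readout.get_obs(); print(o['eef_pos'],o['q'],o['time_s'],T[:3,3])
E
```

```text
flange 4908 ((0.48748236894607544, -0.06130996346473694), 0.0421348437666893) 0.0651147004303621
line 87 -68.02910644137677
knob 525 ((488.2002868652344, -61.15007781982422), (25.48761749267578, 11.899240493774414), 26.26416778564453) 0.1450265141853903
[ 0.4873085  -0.06179583  0.25026745] [-3.68419372e-01 -9.69618795e-03  1.81229821e+00  1.73821316e-04
  1.33893505e+00  8.16287151e-01] 1.45 [ 0.56070445 -0.03163475  0.37310862]
```

View pics/w1.png

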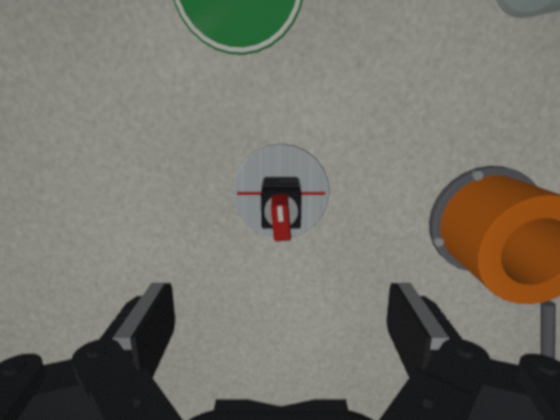

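The gripper sits centred over the gauge: flange (282,192), knob (281,218), fingers symmetric. The fitted centre is within 1 mm of the TCP. Descending now to 8 mm above the handle centre, which keeps the knob clear of the gripper body.

>>> {"fn": "play_rows", "kwargs": {"xyz": [[0,0,18],[0,0,38],[0,0,58],[0,0,78],[0,0,98],[0,0,116],[0,0,132],[0,0,143],[0,0,151],[0,0,151]], "rot": [[0,0,0],[0,0,0],[0,0,0],[0,0,0],[0,0,0],[0,0,0],[0,0,0],[0,0,0],[0,0,0],[0,0,0]], "grip": [1,1,1,1,1,1,1,1,1,1]}}

```text
time_s: 2.7
eef_pos: [0.4868, -0.0619, 0.0989]
eef_rot: [-0.0, 0.982, 0.191, -0.0]
wrist_force: [0.1, 0.8, -0.6]
opening: 1.0
grasp_force: 0.0
```

>>> {"fn": "play_rows", "kwargs": {"xyz": [[0,0,0],[0,0,0],[0,0,0],[0,0,0],[0,0,0],[0,0,0],[0,0,0],[0,0,0],[0,0,0],[0,0,0]], "rot": [[0,0,0],[0,0,0],[0,0,0],[0,0,0],[0,0,0],[0,0,0],[0,0,0],[0,0,0],[0,0,0],[0,0,0]], "grip": [0.8,0.6,0.5,0.42,0.36,0.3,0.2,0.1,0,0]}}

```text
time_s: 3.95
eef_pos: [0.4873, -0.0621, 0.0995]
eef_rot: [0.0, 0.982, 0.191, 0.0]
wrist_force: [-0.4, -1.8, 3.2]
opening: 0.344
grasp_force: 60.3
```

```bash
python3 - <<'E'
from h import *
o=readout.get_obs(); print(o['eef_pos'],o['eef_rot'],o['opening'],o['grasp_force'],o['wrist_force'])
c,P,T,K=cam('wrist'); save('w2.png',c); np.savez('/tmp/w2.npz',c=c,P=P,T=T,K=K)
gauge(c,P,.066,(.487,-.062),.146)
E
```

```text
[ 0.48727968 -0.06213965  0.09952414] [1.99341359e-04 9.81643260e-01 1.90725987e-01 2.60940262e-04] 0.34425539801683036 60.29613733291626 [-0.43720473 -1.76446129  3.15758395]
flange 11399 ((0.4884040951728821, -0.06136659160256386), 0.04189765080809593) 0.0652379104885637
line 230 -67.93362646350936
knob 1421 ((494.4130859375, -58.10081100463867), (13.257049560546875, 11.798973083496094), 24.724472045898438) 0.14480697065828835
```

The grip is good (opening 0.344, 60 N). Lifting, then moving partway so the wrist camera sees the sleeve beside the flange.

>>> {"fn": "play_rows", "kwargs": {"xyz": [[0,0,-4],[0,0,-14],[0,0,-30],[0,0,-48],[0,0,-66],[0,0,-84],[0,0,-100],[0,0,-112],[0,0,-120],[0,0,-120]], "rot": [[0,0,0],[0,0,0],[0,0,0],[0,0,0],[0,0,0],[0,0,0],[0,0,0],[0,0,0],[0,0,0],[0,0,0]], "grip": [0,0,0,0,0,0,0,0,0,0]}}

```text
time_s: 5.25
eef_pos: [0.4872, -0.0621, 0.2197]
eef_rot: [0.0, 0.982, 0.191, 0.0]
wrist_force: [-0.6, -0.5, -4.7]
opening: 0.347
grasp_force: 59.8
```

>>> {"fn": "play_rows", "kwargs": {"xyz": [[-2,5,0],[-7,17,0],[-14,32,0],[-22,50,0],[-30,68,0],[-37,84,0],[-43,97,0],[-46,104,0],[-47,107,0],[-47,107,0]], "rot": [[0,0,0],[0,0,0],[0,0,0],[0,0,0],[0,0,0],[0,0,0],[0,0,0],[0,0,0],[0,0,0],[0,0,0]], "grip": [0,0,0,0,0,0,0,0,0,0]}}

```text
time_s: 6.5
eef_pos: [0.4836, -0.1786, 0.2193]
eef_rot: [-0.0, 0.982, 0.191, 0.0]
wrist_force: [0.2, 0.1, -3.9]
opening: 0.343
grasp_force: 59.8
```

```bash
python3 - <<'E'
from h import *
o=readout.get_obs(); p=np.array(o['eef_pos']); print(p,o['eef_rot'],o['opening'],o['wrist_force'])
c,P,T,K=cam('wrist'); save('w3.png',c,1.2); np.savez('/tmp/w3.npz',c=c,P=P,T=T,K=K)
gauge(c,P,.1855,p[:2],.265)
for n in('wrist','scene','side'):
    if n!='wrist': c,P,T,K=cam(n)
    x,y,z=P[...,0],P[...,1],P[...,2]; hsv=cv2.cvtColor(c,cv2.COLOR_RGB2HSV)
    o=(hsv[...,0]>4)&(hsv[...,0]<18)&(hsv[...,1]>140)&(abs(z-.09)<.004)&(np.hypot(x-.525,y+.281)<.07)
    r=np.hypot(x-.525,y+.281)
    ctr=np.array([.525,-.281])
    q=P[o][:,:2]
    for _ in range(5):
        from scipy.optimize import least_squares
        a=np.arctan2(*(q-ctr).T[::-1]); rr=np.hypot(*(q-ctr).T); inn=[];out=[]
        for b in np.linspace(-np.pi,np.pi,37)[:-1]:
            k=(a>=b)&(a<b+np.pi/18)
            if k.sum()>3: inn.append(q[k][rr[k].argmin()]); out.append(q[k][rr[k].argmax()])
        inn=np.array(inn);out=np.array(out)
        fi=least_squares(lambda s:np.hypot(*(inn-s[:2]).T)-s[2],[*ctr,.03],loss='soft_l1',f_scale=.001).x
        fo=least_squares(lambda s:np.hypot(*(out-s[:2]).T)-s[2],[*ctr,.05],loss='soft_l1',f_scale=.001).x
        ctr=fi[:2]
    print(n,o.sum(),np.nanmedian(z[o]),'in',fi,'out',fo,len(inn))
E
```

```text
[ 0.48355348 -0.17862794  0.21926887] [-1.02264532e-04  9.81630958e-01  1.90789547e-01  2.11016874e-05] 0.3432944374437474 [ 0.2095238   0.13815483 -3.92762176]
flange 11409 ((0.4848933815956116, -0.17783477902412415), 0.04202842712402344) 0.18496468185988438
line 232 -67.97496030599385
knob 1513 ((491.042724609375, -174.4631805419922), (13.325798988342285, 11.811423301696777), 24.96584129333496) 0.2644461621796024
wrist 9198 0.08912895098276105 in [ 0.52727878 -0.27714245  0.02983999] out [ 0.52711754 -0.27716383  0.04933215] 36
scene 411 0.09029474720019892 in [ 0.52774975 -0.28001742  0.03102687] out [ 0.52723695 -0.27947548  0.04900682] 36
side 477 0.08917125091928035 in [ 0.52380674 -0.28101363  0.03049121] out [ 0.52364384 -0.28321845  0.04826879] 36
```

View pics/w3.png

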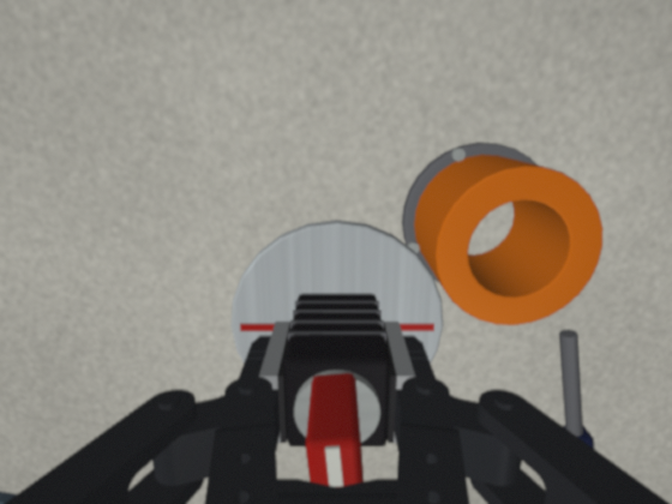

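The gauge is held upright with its flange at (337,320), and the sleeve mouth is at (520,245) with its bore clear. Both positions come from the same camera, so I'll move by their difference and cross-check with the fixed cameras.

>>> {"fn": "play_rows", "kwargs": {"xyz": [[0,5,0],[0,17,0],[1,32,0],[1,50,0],[1,68,0],[2,84,0],[2,97,0],[2,105,5],[2,108,10],[2,108,15]], "rot": [[0,0,0],[0,0,0],[0,0,0],[0,0,0],[0,0,0],[0,0,0],[0,0,0],[0,0,0],[0,0,0],[0,0,0]], "grip": [0,0,0,0,0,0,0,0,0,0]}}

```text
time_s: 7.9
eef_pos: [0.5256, -0.2779, 0.2036]
eef_rot: [-0.0, 0.982, 0.191, -0.0]
wrist_force: [0.3, -0.7, -5.1]
opening: 0.343
grasp_force: 59.9
```

```bash
python3 - <<'E'
from h import *
o=readout.get_obs(); p=np.array(o['eef_pos']); print(p,o['eef_rot'],o['wrist_force'])
ims=[]
for n in('scene','side'):
    c,P,T,K=cam(n); np.savez('/tmp/%s4.npz'%n,c=c,P=P,T=T,K=K)
    D=np.load('/tmp/%s.npz'%n); P0=D['P']; c0=D['c']
    def proj(X):
        Y=(X-T[:3,3])@T[:3,:3]; return Y[:,:2]/Y[:,2:]*[K[0,0],K[1,1]]+K[:2,2]
    u=proj(np.array([[.526,-.278,.13]]))[0].round().astype(int)
    ims.append(cv2.resize(c[u[1]-50:u[1]+50,u[0]-50:u[0]+50],None,fx=4,fy=4,interpolation=cv2.INTER_CUBIC)); print(n,u)
    z=P[...,2];near=np.hypot(P[...,0]-.526,P[...,1]+.278)<.08
    f=near&(abs(z-.17)<.006); print('flange',f.sum(),circ(P,f),np.nanmedian(z[f]))
save('w4.png',np.hstack(ims))
E
```

```text
[ 0.52561115 -0.27788814  0.20360233] [-3.44191861e-04  9.81633458e-01  1.90776257e-01 -2.36634214e-04] [ 0.26104433 -0.74825981 -5.13049939]
scene [209 271]
flange 305 ((0.5268737077713013, -0.2785021960735321), 0.042257245630025864) 0.17097218284108706
side [294 276]
flange 407 ((0.522376298904419, -0.27964842319488525), 0.04341045022010803) 0.16845000390933218
```

View pics/w4.png

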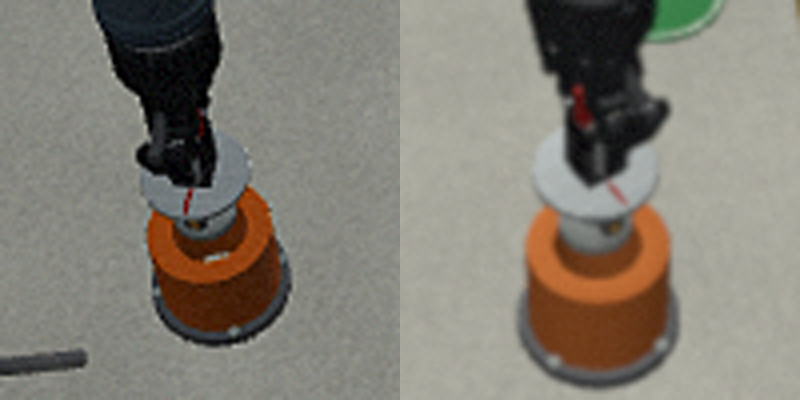

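Both cameras show the foot hanging just over the bore, the two roughly concentric. The scene and side cameras both suggest a further shift of 1–2 mm along tool y. I'll apply about 1.2 mm and lower the foot into the mouth, stopping before the plungers reach the rim.

>>> {"fn": "play_rows", "kwargs": {"xyz": [[0,1.2,0],[0,1.2,3],[0,1.2,7],[0,1.2,12],[0,1.2,17],[0,1.2,22],[0,1.2,27],[0,1.2,31],[0,1.2,33],[0,1.2,33]], "rot": [[0,0,0],[0,0,0],[0,0,0],[0,0,0],[0,0,0],[0,0,0],[0,0,0],[0,0,0],[0,0,0],[0,0,0]], "grip": [0,0,0,0,0,0,0,0,0,0]}}

```text
time_s: 9.25
eef_pos: [0.5262, -0.2793, 0.1712]
eef_rot: [-0.0, 0.982, 0.191, -0.0]
wrist_force: [1.3, 0.4, -4.3]
opening: 0.347
grasp_force: 59.9
```

```bash
python3 - <<'E'
from h import *
o=readout.get_obs(); p=np.array(o['eef_pos']); print(p,o['wrist_force'],o['torque'])
for n in('scene','side'):
    c,P,T,K=cam(n)
    if n=='side':
        u0=np.array([294,284]); save('s5.png',c[240:320,250:340],7)
    z=P[...,2];f=(np.hypot(P[...,0]-.526,P[...,1]+.279)<.08)&(abs(z-.136)<.005); q=P[f][:,:2]
    print(n,f.sum(),circ(P,f),np.nanmedian(z[f]),(q.min(0)+q.max(0))/2)
    D=np.load('/tmp/%s.npz'%n); P0=D['P'];h=cv2.cvtColor(D['c'],cv2.COLOR_RGB2HSV)
    z=P0[...,2];f=(np.hypot(P0[...,0]-.526,P0[...,1]+.279)<.08)&(abs(z-.089)<.005);q=P0[f][:,:2]
    print(' rim',f.sum(),circ(P0,f),(q.min(0)+q.max(0))/2)
E
```

```text
[ 0.52619949 -0.27928219  0.17115706] [ 1.27086171  0.37388219 -4.2611201 ] [ 0.04201231 -0.04935678  0.01695637]
scene 266 ((0.5273336172103882, -0.2796432077884674), 0.042800504714250565) 0.1378203898609658 [ 0.52808999 -0.28020004]
 rim 425 ((0.5257307887077332, -0.2792021334171295), 0.05146927386522293) [ 0.52599708 -0.2796055 ]
side 378 ((0.5234527587890625, -0.28278765082359314), 0.04242660850286484) 0.13688715081082947 [ 0.52393128 -0.28435547]
 rim 570 ((0.522707998752594, -0.28069350123405457), 0.052399735897779465) [ 0.52453125 -0.28068975]
```

View pics/s5.png

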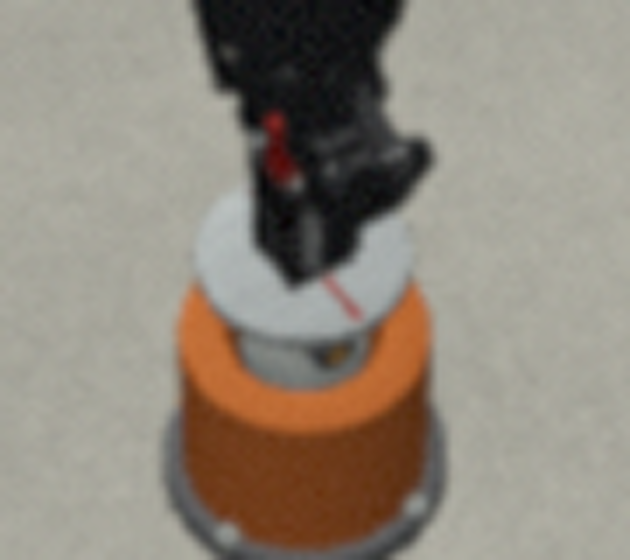

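The flange and head look concentric with the rim to about 1 mm, with the plunger visible at (335,355) just above the mouth. Lowering slowly past the plunger height.

>>> {"fn": "play_rows", "kwargs": {"xyz": [[0,0,1],[0,0,2],[0,0,3],[0,0,4],[0,0,5],[0,0,6],[0,0,7],[0,0,8],[0,0,8],[0,0,8]], "rot": [[0,0,0],[0,0,0],[0,0,0],[0,0,0],[0,0,0],[0,0,0],[0,0,0],[0,0,0],[0,0,0],[0,0,0]], "grip": [0,0,0,0,0,0,0,0,0,0]}}

```text
time_s: 10.6
eef_pos: [0.5263, -0.2793, 0.1633]
eef_rot: [0.0, 0.982, 0.191, 0.0]
wrist_force: [0.5, -0.8, -5.5]
opening: 0.342
grasp_force: 59.9
```

>>> {"fn": "play_rows", "kwargs": {"xyz": [[0,0,1],[0,0,2],[0,0,3],[0,0,4],[0,0,5],[0,0,6],[0,0,6],[0,0,6],[0,0,6],[0,0,6]], "rot": [[0,0,0],[0,0,0],[0,0,0],[0,0,0],[0,0,0],[0,0,0],[0,0,0],[0,0,0],[0,0,0],[0,0,0]], "grip": [0,0,0,0,0,0,0,0,0,0]}}

```text
time_s: 11.85
eef_pos: [0.5263, -0.2793, 0.1573]
eef_rot: [0.0, 0.982, 0.191, 0.0]
wrist_force: [0.2, 0.2, -4.5]
opening: 0.343
grasp_force: 59.9
```

The plungers are past the rim with no contact force. Lowering further, then seating gently.

>>> {"fn": "play_rows", "kwargs": {"xyz": [[0,0,2],[0,0,4],[0,0,7],[0,0,10],[0,0,13],[0,0,16],[0,0,19],[0,0,22],[0,0,24],[0,0,24]], "rot": [[0,0,0],[0,0,0],[0,0,0],[0,0,0],[0,0,0],[0,0,0],[0,0,0],[0,0,0],[0,0,0],[0,0,0]], "grip": [0,0,0,0,0,0,0,0,0,0]}}

```text
time_s: 13.1
eef_pos: [0.5262, -0.2792, 0.1331]
eef_rot: [-0.0, 0.982, 0.191, -0.0]
wrist_force: [-0.4, 0.5, -4.5]
opening: 0.342
grasp_force: 59.9
```

>>> {"fn": "play_rows", "kwargs": {"xyz": [[0,0,0.5],[0,0,1],[0,0,1.5],[0,0,2],[0,0,2.5],[0,0,3],[0,0,3.5],[0,0,4],[0,0,4],[0,0,4]], "rot": [[0,0,0],[0,0,0],[0,0,0],[0,0,0],[0,0,0],[0,0,0],[0,0,0],[0,0,0],[0,0,0],[0,0,0]], "grip": [0,0,0,0,0,0,0,0,0,0]}}

```text
time_s: 14.35
eef_pos: [0.5262, -0.2793, 0.1295]
eef_rot: [0.0, 0.982, 0.191, 0.0]
wrist_force: [-1.5, 0.8, -0.5]
opening: 0.343
grasp_force: 60.4
```

The flange has touched the rim: TCP 0.1295 against 0.129 expected, and the weight is being carried by the rim. Easing down slightly, releasing, and rising to the knob.

>>> {"fn": "play_rows", "kwargs": {"xyz": [[0,0,0.4],[0,0,0.4],[0,0,0.4],[0,0,0.4],[0,0,0.4],[0,0,0.4],[0,0,0.4],[0,0,0.4],[0,0,0.4],[0,0,0.4]], "rot": [[0,0,0],[0,0,0],[0,0,0],[0,0,0],[0,0,0],[0,0,0],[0,0,0],[0,0,0],[0,0,0],[0,0,0]], "grip": [0,0,0.36,0.38,0.42,0.46,0.5,0.55,0.6,0.6]}}

```text
time_s: 15.6
eef_pos: [0.5263, -0.2793, 0.1289]
eef_rot: [0.0, 0.982, 0.191, 0.0]
wrist_force: [0.1, 0.2, 0.6]
opening: 0.601
grasp_force: 0.0
```

>>> {"fn": "play_rows", "kwargs": {"xyz": [[0,0,-5],[0,0,-10],[0,0,-16],[0,0,-22],[0,0,-28],[0,0,-34],[0,0,-38],[0,0,-40],[0,0,-40],[0,0,-40]], "rot": [[0,0,0],[0,0,0],[0,0,0],[0,0,0],[0,0,0],[0,0,0],[0,0,0],[0,0,0],[0,0,0],[0,0,0]], "grip": [0.6,0.6,0.6,0.6,0.6,0.6,0.6,0.6,0.6,0.6]}}

```text
time_s: 16.85
eef_pos: [0.5261, -0.2792, 0.1686]
eef_rot: [-0.0, 0.982, 0.191, -0.0]
wrist_force: [0.7, -0.5, 0.2]
opening: 0.6
grasp_force: 0.0
```

```bash
python3 - <<'E'
from h import *
o=readout.get_obs(); p=np.array(o['eef_pos']); print(p,o['wrist_force'],o['opening'])
c,P,T,K=cam('wrist'); save('w6.png',c,1); np.savez('/tmp/w6.npz',c=c,P=P,T=T,K=K)
gauge(c,P,.096,p[:2],.176)
E
```

```text
[ 0.52610833 -0.27920215  0.16862608] [ 0.68185633 -0.45944207  0.15079887] 0.5995112823229479
flange 10144 ((0.5270496606826782, -0.2786674201488495), 0.04201404005289078) 0.09521356491279442
line 216 -67.78986083836412
knob 1650 ((527.4972534179688, -278.2524719238281), (25.87396240234375, 11.84067440032959), 25.687467575073242) 0.17502264479877017
```

View pics/w6.png

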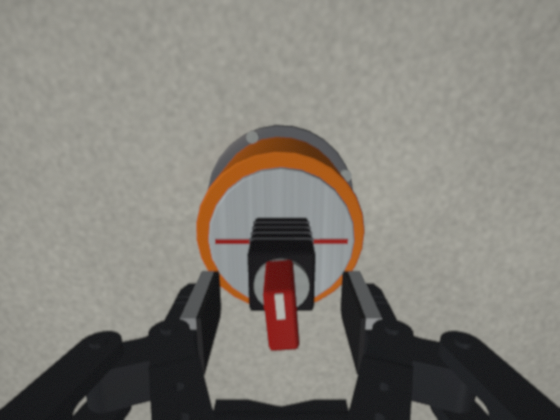

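The flange is seated flat and concentric on the rim (flange top 0.0952), with the knob at (281,305) between the fingers. Pinching the knob now, with a small shift to centre the turn axis.

>>> {"fn": "play_rows", "kwargs": {"xyz": [[0.7,0,0],[0.7,0,0],[0.7,0,0],[0.7,0,0],[0.7,0,0],[0.7,0,0],[0.7,0,0],[0.7,0,0],[0.7,0,0],[0.7,0,0]], "rot": [[0,0,-0.04],[0,0,-0.04],[0,0,-0.04],[0,0,-0.04],[0,0,-0.04],[0,0,-0.04],[0,0,-0.04],[0,0,-0.04],[0,0,-0.04],[0,0,-0.04]], "grip": [0.5,0.4,0.3,0.24,0.2,0.16,0.1,0.05,0,0]}}

```text
time_s: 18.15
eef_pos: [0.5269, -0.2792, 0.1691]
eef_rot: [0.0, 0.978, 0.21, 0.0]
wrist_force: [-1.6, -0.4, 2.4]
opening: 0.131
grasp_force: 58.9
```

>>> {"fn": "play_rows", "kwargs": {"xyz": [[0,0,0.5],[0,0,1],[0,0,1],[0,0,1],[0,0,1],[0,0,1],[0,0,1],[0,0,1],[0,0,1],[0,0,1]], "rot": [[0,0,0],[0,0,-0.03],[0,0,-0.1],[0,0,-0.18],[0,0,-0.26],[0,0,-0.34],[0,0,-0.42],[0,0,-0.5],[0,0,-0.5],[0,0,-0.5]], "grip": [0,0,0,0,0,0,0,0,0,0]}}

```text
time_s: 19.4
eef_pos: [0.5266, -0.2788, 0.169]
eef_rot: [-0.0, 0.895, 0.446, -0.0]
wrist_force: [-5.8, 3.7, 10.8]
opening: 0.127
grasp_force: 60.1
```

```bash
python3 - <<'E'
from h import *
o=readout.get_obs(); p=np.array(o['eef_pos']); print(p,o['wrist_force'],o['torque'],o['opening'])
c,P,T,K=cam('wrist'); np.savez('/tmp/w7.npz',c=c,P=P,T=T,K=K)
gauge(c,P,.096,p[:2],.176)
E
```

```text
[ 0.52663531 -0.27877502  0.16900442] [-5.79424074  3.72558747 10.75362643] [0.43471609 0.87611344 0.08102273] 0.12715993904055356
flange 9438 ((0.5267853736877441, -0.2783922851085663), 0.04211132973432541) 0.09521244180970628
line 193 -67.92432716238669
knob 1695 ((527.3060302734375, -278.3860778808594), (26.22724151611328, 11.66848087310791), 54.1997184753418) 0.17509225167952075
```

The gauge body is still (red line at -67.9°) while the knob has turned to about 0.56 rad. Continuing to the stop.

>>> {"fn": "play_rows", "kwargs": {"xyz": [[0,0,0],[0,0,0],[0,0,0],[0,0,0],[0,0,0],[0,0,0],[0,0,0],[0,0,0],[0,0,0],[0,0,0]], "rot": [[0,0,-0.1],[0,0,-0.2],[0,0,-0.3],[0,0,-0.4],[0,0,-0.5],[0,0,-0.6],[0,0,-0.68],[0,0,-0.74],[0,0,-0.76],[0,0,-0.76]], "grip": [0,0,0,0,0,0,0,0,0,0]}}

```text
time_s: 20.7
eef_pos: [0.5261, -0.2787, 0.169]
eef_rot: [-0.001, 0.666, 0.746, -0.0]
wrist_force: [-8.7, 3.8, 11.5]
opening: 0.127
grasp_force: 60.4
```

```bash
python3 - <<'E'
from h import *
o=readout.get_obs(); p=np.array(o['eef_pos']); print(p,o['wrist_force'],o['torque'],o['opening'])
c,P,T,K=cam('wrist'); np.savez('/tmp/w7.npz',c=c,P=P,T=T,K=K)
gauge(c,P,.096,p[:2],.176)
E
```

```text
[ 0.52607523 -0.27873022  0.16902486] [-8.71587824  3.77512269 11.48428529] [ 0.52635423  1.36936226 -0.03219027] 0.12656056764478943
flange 9654 ((0.5268803238868713, -0.2786780297756195), 0.04214955493807793) 0.09519870791780075
line 148 -67.60271869311963
knob 1694 ((527.0950927734375, -278.6039123535156), (11.63031005859375, 26.642986297607422), 7.663463115692139) 0.175072211020313
```

The knob is at 1.32 rad relative to the line, its open stop, and the body has not moved. Turning back to lock.

>>> {"fn": "play_rows", "kwargs": {"xyz": [[0,0,0],[0,0,0],[0,0,0],[0,0,0],[0,0,0],[0,0,0],[0,0,0],[0,0,0],[0,0,0],[0,0,0]], "rot": [[0,0,0],[0,0,0],[0,0,0.1],[0,0,0.2],[0,0,0.3],[0,0,0.4],[0,0,0.5],[0,0,0.6],[0,0,0.7],[0,0,0.7]], "grip": [0,0,0,0,0,0,0,0,0,0]}}

```text
time_s: 22.0
eef_pos: [0.5267, -0.2789, 0.169]
eef_rot: [-0.0, 0.882, 0.472, -0.0]
wrist_force: [-4.4, 2.4, 10.0]
opening: 0.129
grasp_force: 60.0
```

>>> {"fn": "play_rows", "kwargs": {"xyz": [[0,0,0],[0,0,0],[0,0,0],[0,0,0],[0,0,0],[0,0,0],[0,0,0],[0,0,0],[0,0,0],[0,0,0]], "rot": [[0,0,0.1],[0,0,0.2],[0,0,0.3],[0,0,0.4],[0,0,0.48],[0,0,0.54],[0,0,0.6],[0,0,0.63],[0,0,0.63],[0,0,0.63]], "grip": [0,0,0,0,0,0,0,0,0,0]}}

```text
time_s: 23.25
eef_pos: [0.5272, -0.2794, 0.169]
eef_rot: [0.001, 0.984, 0.176, 0.0]
wrist_force: [-3.5, 1.0, 6.6]
opening: 0.129
grasp_force: 59.9
```

```bash
python3 - <<'E'
from h import *
o=readout.get_obs(); p=np.array(o['eef_pos']); print(p,o['wrist_force'],o['torque'],o['opening'],o['eef_rot'])
c,P,T,K=cam('wrist'); np.savez('/tmp/w7.npz',c=c,P=P,T=T,K=K)
gauge(c,P,.096,p[:2],.176)
E
```

```text
[ 0.5272299  -0.2794067   0.16901786] [-3.48294225  0.98318751  6.55898584] [0.12885607 0.40025851 0.22963698] 0.128816270295367 [5.97860957e-04 9.84363207e-01 1.76149375e-01 3.40345345e-04]
flange 9702 ((0.5274796485900879, -0.2788495123386383), 0.0420229472219944) 0.09520066125304456
line 240 -68.95285651864195
knob 1698 ((527.8037109375, -278.8224182128906), (26.27465057373047, 11.604631423950195), 21.389694213867188) 0.17506664844595388
```

The knob is back at about 0 rad relative to the body and pressing on its locked stop. Releasing it and going back down to grasp the handle.

>>> {"fn": "play_rows", "kwargs": {"xyz": [[0,0,-0.8],[0,0,-0.8],[0,0,-0.8],[0,0,-0.8],[0,0,-0.8],[0,0,-0.8],[0,0,-0.8],[0,0,-0.8],[0,0,-0.8],[0,0,-0.8]], "rot": [[0,0,-0.02],[0,0,-0.02],[0,0,-0.02],[0,0,-0.02],[0,0,-0.02],[0,0,-0.02],[0,0,-0.02],[0,0,-0.02],[0,0,-0.02],[0,0,-0.02]], "grip": [0,0.14,0.18,0.24,0.3,0.4,0.5,0.6,0.65,0.65]}}

```text
time_s: 24.55
eef_pos: [0.5269, -0.279, 0.1687]
eef_rot: [-0.0, 0.983, 0.186, -0.0]
wrist_force: [0.4, -0.4, -0.5]
opening: 0.65
grasp_force: 0.0
```

```bash
python3 - <<'E'
from h import *
o=readout.get_obs(); p=np.array(o['eef_pos']); print(p,o['wrist_force'],o['torque'],o['opening'],o['eef_rot'])
c,P,T,K=cam('wrist'); np.savez('/tmp/w7.npz',c=c,P=P,T=T,K=K)
gauge(c,P,.096,p[:2],.176)
E
```

```text
[ 0.52687498 -0.27902659  0.16868941] [ 0.44153426 -0.44246075 -0.47005799] [-0.04221273  0.01127576  0.0032872 ] 0.6500611452759082 [-2.33835668e-05  9.82585047e-01  1.85813414e-01 -1.46774831e-05]
flange 10104 ((0.527348518371582, -0.2787993550300598), 0.0420478992164135) 0.0951855113352809
line 223 -68.90245386289395
knob 1634 ((527.7050170898438, -278.600341796875), (26.06045150756836, 11.416549682617188), 20.805316925048828) 0.17501801351447993
```

>>> {"fn": "play_rows", "kwargs": {"xyz": [[0,0,5],[0,0,10],[0,0,16],[0,0,22],[0,0,28],[0,0,34],[0,0,38],[0,0,39],[0,0,39],[0,0,39]], "rot": [[0,0,0],[0,0,0],[0,0,0],[0,0,0],[0,0,0],[0,0,0],[0,0,0],[0,0,0],[0,0,0],[0,0,0]], "grip": [0.65,0.65,0.65,0.65,0.65,0.65,0.65,0.65,0.65,0.65]}}

```text
time_s: 25.85
eef_pos: [0.527, -0.2792, 0.13]
eef_rot: [0.0, 0.983, 0.186, 0.0]
wrist_force: [-0.4, 0.8, 0.5]
opening: 0.653
grasp_force: 0.0
```

>>> {"fn": "play_rows", "kwargs": {"xyz": [[0,0,0],[0,0,0],[0,0,0],[0,0,0],[0,0,0],[0,0,0],[0,0,0],[0,0,0],[0,0,0],[0,0,0]], "rot": [[0,0,0],[0,0,0],[0,0,0],[0,0,0],[0,0,0],[0,0,0],[0,0,0],[0,0,0],[0,0,0],[0,0,0]], "grip": [0.6,0.52,0.45,0.4,0.36,0.3,0.2,0.1,0,0]}}

```text
time_s: 27.1
eef_pos: [0.5271, -0.2793, 0.1299]
eef_rot: [0.0, 0.983, 0.186, 0.0]
wrist_force: [0.6, -2.1, 1.2]
opening: 0.347
grasp_force: 60.0
```

>>> {"fn": "play_rows", "kwargs": {"xyz": [[0,0,-2],[0,0,-5],[0,0,-9],[0,0,-14],[0,0,-19],[0,0,-24],[0,0,-29],[0,0,-34],[0,0,-38],[0,0,-40]], "rot": [[0,0,0],[0,0,0],[0,0,0],[0,0,0],[0,0,0],[0,0,0],[0,0,0],[0,0,0],[0,0,0],[0,0,0]], "grip": [0,0,0,0,0,0,0,0,0,0]}}

```text
time_s: 28.35
eef_pos: [0.5269, -0.2789, 0.17]
eef_rot: [-0.0, 0.983, 0.186, 0.0]
wrist_force: [-0.6, 0.2, -4.8]
opening: 0.339
grasp_force: 60.1
```

Drawn out cleanly, with only the gauge's weight on the wrist. Raising further and carrying it to the pad.

>>> {"fn": "play_rows", "kwargs": {"xyz": [[0,0,-5],[0,0,-12],[0,0,-20],[0,0,-28],[0,0,-36],[0,0,-42],[2,-2,-45],[7,-8,-45],[15,-18,-45],[27,-32,-45]], "rot": [[0,0,0],[0,0,0],[0,0,0],[0,0,0],[0,0,0],[0,0,0],[0,0,0],[0,0,0],[0,0,0],[0,0,0]], "grip": [0,0,0,0,0,0,0,0,0,0]}}

```text
time_s: 29.6
eef_pos: [0.5404, -0.2382, 0.2143]
eef_rot: [-0.0, 0.983, 0.186, -0.0]
wrist_force: [-0.2, 0.9, -4.5]
opening: 0.342
grasp_force: 60.1
```

>>> {"fn": "play_rows", "kwargs": {"xyz": [[16,-18,0],[34,-39,0],[53,-62,0],[73,-86,0],[93,-110,0],[112,-132,0],[129,-151,0],[141,-166,0],[148,-174,0],[150,-177,0]], "rot": [[0,0,0],[0,0,0],[0,0,0],[0,0,0],[0,0,0],[0,0,0],[0,0,0],[0,0,0],[0,0,0],[0,0,0]], "grip": [0,0,0,0,0,0,0,0,0,0]}}

```text
time_s: 30.85
eef_pos: [0.6154, -0.0193, 0.2146]
eef_rot: [0.0, 0.983, 0.186, -0.0]
wrist_force: [-0.1, 0.3, -4.4]
opening: 0.347
grasp_force: 60.2
```

>>> {"fn": "play_rows", "kwargs": {"xyz": [[4,-5,0],[10,-12,0],[18,-22,0],[26,-31,0],[33,-39,0],[38,-44,0],[40,-47,0],[40,-47,0],[40,-47,0],[40,-47,0]], "rot": [[0,0,0],[0,0,0],[0,0,0],[0,0,0],[0,0,0],[0,0,0],[0,0,0],[0,0,0],[0,0,0],[0,0,0]], "grip": [0,0,0,0,0,0,0,0,0,0]}}

```text
time_s: 32.1
eef_pos: [0.6354, 0.0382, 0.2147]
eef_rot: [0.0, 0.983, 0.186, -0.0]
wrist_force: [0.0, -0.1, -4.2]
opening: 0.339
grasp_force: 60.2
```

```bash
python3 - <<'E'
from h import *
o=readout.get_obs(); p=np.array(o['eef_pos']); print(p,o['wrist_force'],o['torque'],o['opening'],o['eef_rot'],o['time_s'])
c,P,T,K=cam('side'); z=P[...,2]
Y=(np.array([*p[:2],.15])-T[:3,3])@T[:3,:3]; u=(Y[:2]/Y[2]*[K[0,0],K[1,1]]+K[:2,2]).astype(int)
save('s8.png',c[u[1]-45:u[1]+45,u[0]-45:u[0]+45],6)
E
```

```text
[0.63539485 0.03818114 0.21472062] [ 0.01923273 -0.09545228 -4.16958132] [ 0.06531652 -0.0454138  -0.02777993] 0.33910300082696104 [ 4.46640288e-05  9.82620235e-01  1.85627239e-01 -8.56956834e-06] 32.1
```

View pics/s8.png

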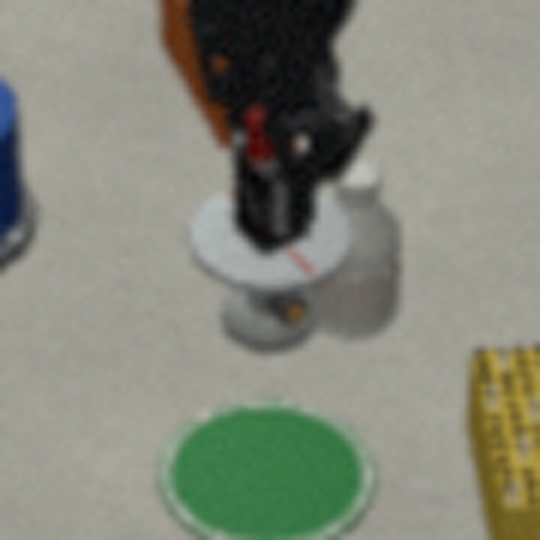

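The gauge is upright over the pad, with the flange centre at (270,240) and the pad at (268,475), and one plunger extended. Lowering: contact is expected at TCP z ≈ 0.104.

>>> {"fn": "play_rows", "kwargs": {"xyz": [[0,0,6],[0,0,18],[0,0,32],[0,0,46],[0,0,60],[0,0,74],[0,0,87],[0,0,97],[0,0,103],[0,0,105]], "rot": [[0,0,0],[0,0,0],[0,0,0],[0,0,0],[0,0,0],[0,0,0],[0,0,0],[0,0,0],[0,0,0],[0,0,0]], "grip": [0,0,0,0,0,0,0,0,0,0]}}

```text
time_s: 33.4
eef_pos: [0.6354, 0.0386, 0.1094]
eef_rot: [-0.0, 0.983, 0.186, -0.0]
wrist_force: [0.5, 0.3, -4.1]
opening: 0.343
grasp_force: 60.2
```

>>> {"fn": "play_rows", "kwargs": {"xyz": [[0,0,0.7],[0,0,1.4],[0,0,2.1],[0,0,2.8],[0,0,3.5],[0,0,4.2],[0,0,4.8],[0,0,5.2],[0,0,5.2],[0,0,5.2]], "rot": [[0,0,0],[0,0,0],[0,0,0],[0,0,0],[0,0,0],[0,0,0],[0,0,0],[0,0,0],[0,0,0],[0,0,0]], "grip": [0,0,0,0,0,0,0,0,0,0]}}

```text
time_s: 34.65
eef_pos: [0.6355, 0.0385, 0.1045]
eef_rot: [0.0, 0.983, 0.186, 0.0]
wrist_force: [0.8, 0.7, -4.2]
opening: 0.347
grasp_force: 60.2
```

>>> {"fn": "play_rows", "kwargs": {"xyz": [[0,0,0.2],[0,0,0.4],[0,0,0.6],[0,0,0.8],[0,0,1],[0,0,1],[0,0,1],[0,0,1],[0,0,1],[0,0,1]], "rot": [[0,0,0],[0,0,0],[0,0,0],[0,0,0],[0,0,0],[0,0,0],[0,0,0],[0,0,0],[0,0,0],[0,0,0]], "grip": [0,0,0,0,0,0,0,0,0,0]}}

```text
time_s: 35.9
eef_pos: [0.6356, 0.0385, 0.1039]
eef_rot: [0.0, 0.983, 0.186, 0.0]
wrist_force: [-2.5, 0.2, 6.2]
opening: 0.345
grasp_force: 61.4
```

The foot has touched down at the expected height with a light press. Releasing and backing straight up.

>>> {"fn": "play_rows", "kwargs": {"xyz": [[0,0,-0.3],[0,0,-0.3],[0,0,-0.3],[0,0,-0.3],[0,0,-0.3],[0,0,-0.3],[0,0,-0.3],[0,0,-0.3],[0,0,-0.3],[0,0,-0.3]], "rot": [[0,0,0],[0,0,0],[0,0,0],[0,0,0],[0,0,0],[0,0,0],[0,0,0],[0,0,0],[0,0,0],[0,0,0]], "grip": [0,0,0.36,0.38,0.42,0.46,0.52,0.6,0.7,0.75]}}

```text
time_s: 37.15
eef_pos: [0.6355, 0.0385, 0.1038]
eef_rot: [-0.0, 0.983, 0.186, 0.0]
wrist_force: [-0.4, 0.0, -0.1]
opening: 0.746
grasp_force: 0.0
```

>>> {"fn": "play_rows", "kwargs": {"xyz": [[0,0,-4],[0,0,-12],[0,0,-24],[0,0,-38],[0,0,-54],[0,0,-70],[0,0,-86],[0,0,-100],[0,0,-110],[0,0,-115]], "rot": [[0,0,0],[0,0,0],[0,0,0],[0,0,0],[0,0,0],[0,0,0],[0,0,0],[0,0,0],[0,0,0],[0,0,0]], "grip": [0.75,0.75,0.75,0.75,0.75,0.75,0.75,0.75,0.75,0.75]}}

```text
time_s: 38.4
eef_pos: [0.6356, 0.0385, 0.2195]
eef_rot: [0.0, 0.983, 0.186, 0.0]
wrist_force: [0.8, 0.9, 1.0]
opening: 0.748
grasp_force: 0.0
```

```bash
python3 - <<'E'
from h import *
o=readout.get_obs(); p=np.array(o['eef_pos']); print(p,o['wrist_force'],o['opening'],o['time_s'])
c,P,T,K=cam('wrist')
gauge(c,P,.070,p[:2],.150)
c2,P,T,K=cam('side'); Y=(np.array([*p[:2],.06])-T[:3,3])@T[:3,:3]; u=(Y[:2]/Y[2]*[K[0,0],K[1,1]]+K[:2,2]).astype(int)
save('f9.png',np.hstack([cv2.resize(c,(480,360)),cv2.resize(c2[u[1]-45:u[1]+45,u[0]-40:u[0]+40],(320,360))]))
E
```

```text
[0.63557951 0.0385179  0.21950386] [0.75025381 0.85818942 1.00941081] 0.7477834231401365 38.4
flange 5951 ((0.6359957456588745, 0.03902085870504379), 0.041941333562135696) 0.069198222387988
line 100 -68.64362359974461
knob 713 ((636.3409423828125, 38.94090270996094), (25.65510368347168, 11.409883499145508), 20.9917049407959) 0.14901868166007656
```

View pics/f9.png

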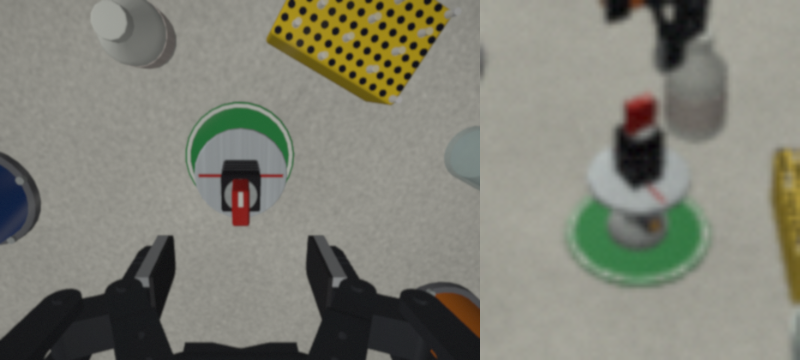

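The gauge stands upright in the middle of the pad: foot at (637,228) on the pad in the side crop, flange level at 0.069 in the wrist data. The knob is locked and the gripper is clear. Handing in.

```bash
python3 -c "
from bench import ctrl
print(ctrl.hand_in())"
```

```text
the job is handed in; nothing more can be done
None
```

I ran the whole sequence in the orange sleeve (seat, knob to its open stop and back, draw out) and handed in at 38 s with the gauge upright, knob locked, on the green pad; no verdict was returned, and I never measured the plunger width.

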